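Latch the gearcase and press the speedo drive housing home

TASK

First lock the gearcase into its stand by swinging the knobbed latch arm fully into its keeper. Then slide the speedo drive housing (the round flange with a square hub and a cable stub) over the locating pin in the middle of the gearcase until it drops on, and press it down against the sprung seat until the flange is flush on the gearcase; finish still holding it pressed down with the gripper, do not let go. Leave the other parts on the bench where they lie.

Things in the scene. Friction and masses are not known exactly. Their poses are not given: they have to be found in the camera images.
- stand: Fixed steel stand, base plate 200 (x) x 180 (y) x 12 mm, carrying an aluminium gearcase: round boss 110 mm in diameter, its flat top face (100 mm across) 45 mm above the bench, and a lower lobe, 41 mm high with its bolts. Origin on the bench below the locating pin (plate centre 15 mm to its +y); z up. The latch is along its +y side. Position and yaw vary.
- face (a point): Point on the axis of the upright steel locating pin, level with the gearcase's top face (45 mm above the bench). The pin is fixed, 12 mm in diameter, and rises 18 mm above the face; its last 6 mm are a cone down to a 6 mm flat tip. Around it stands the sprung seat ring.
- seat (a joint): Travel of the black sprung seat ring round the pin (44 mm outer, 18 mm inner diameter), in m: 0 = up, its top 6 mm above the gearcase face; 0.006 = down level with the face. The spring pushes up with about 4 N at the top and 13 N fully down, and lifts the housing again if it is let go.
- latch (a joint): Angle of the latch arm in rad: 0 = closed against its stop in the keeper, the arm pointing along the stand's -x from its pivot; grows as it swings out, level, away from the gearcase towards the stand's +y (clockwise from above), to 1.4. It stays where it is left; about 1 N at the knob moves it.
- pivot (a point): Axis of the latch, at stand x +60 mm, y +90 mm, 34 mm above the bench (top of the arm). The arm is 105 mm long, 12 mm wide, from 26 to 34 mm above the bench; the bolt head over the pivot reaches 40 mm.
- latch_knob (a point): Centre of the top of the latch's upright round black knob: 16 mm in diameter, from 42 to 68 mm above the bench, 70 mm from the pivot along the arm. The keeper, 87 to 103 mm from the pivot when closed, is open to the outside and reaches 42 mm above the bench: fingertips kept above 43 mm clear keeper and arm.
- housing: Loose teal plastic speedo drive housing, about 0.12 kg, upright on its round flange (72 mm in diameter, 10 mm thick). Origin at the centre of the underside, z up. A central blind bore, 16 mm in diameter and 26 mm deep, opens at the underside and fits over the pin with 2 mm all round. Any yaw will do on the pin.
- hub (a point): Middle of the housing's hub, on its axis, 38 mm above the underside. The hub is a block 34 mm (x) x 26 mm (y), from 26 to 50 mm height, on a 26 mm round neck that rises from the flange; grip it across its y faces. A 16 mm round cable stub sticks out of it towards +x, to 38 mm from the axis.
- worm_gear: bystander: worn bronze worm gear wheel, 50 mm across, 26 mm high, lying flat; origin centre of underside
- clutch_plate0: bystander: flat steel clutch ring, 100 mm outer and 68 mm inner diameter, 4 mm thick; origin centre of underside
- clutch_plate1: bystander: the second clutch ring, same size
- clutch_plate2: bystander: the third clutch ring, same size
- extension_bar: bystander: silver socket extension bar, 150 mm long, 17 mm thick, lying along its x; origin mid-length on the underside
- wrench: bystander: open-ended wrench, about 180 mm long, lying along its x
Things that resemble listed ones, but are neither listed nor needed, are in the scene too. Several things look just like the housing: the one meant starts farthest to the robot's right.

How it is judged:
By the outcome, as a careful person would: the job done as asked, in the order asked, and still so for the second after the job is handed in, while the arm keeps its last pose, push and grip.
It also fails if it takes over 58 s, if anything falls off the work surface, if the arm or the gripper's body presses on something with over 40 N, if the wrist force passes 120 N, or if a joint passes its speed limit or range.

ROBOT

A 6-joint arm with a two-finger parallel gripper is mounted at the origin on the work surface. World frame = base frame: x ahead of the robot, y to its left, z up, the work surface at z = 0. Lengths are in mm, angles in rad, forces in N, time in s.
With the tool pointing down it reaches from about 300 to 750 mm from the base axis. Payload 8.5 kg.
Tool frame: the origin (TCP) lies between the finger pads; the fingertips stand 25 mm ahead of it and the grasp point (between the pads) lies 6 mm ahead of it; z points along the fingers, y is the line along which they close (so a half turn about z gives the same grasp; the last joint's range is limited). The gripper opens to 88 mm and grips with 3 to 60 N. Pads are 18 mm wide; open, the fingers measure 123 mm over their backs; the gripper's body (75 mm by 187 mm) begins 45 mm behind the grasp point.
Start: joints at [0.942, 0.381, 1.297, -0, 1.464, -0.215], TCP at [221.14, 503.565, 263.748] pointing down, gripper open.
Joint ranges: [-3.11, 3.11], [-0.89, 2.33], [0.22, 2.48], [-1.42, 4.56], [0.17, 2.85], [-2.88, 2.88]. Speed limits (rad/s): [2.39, 2.39, 3.14, 3.14, 3.14, 3.14].

INTERFACE

Orientations are given as a unit quaternion [w, x, y, z].
In Python, from rig import ctrl gives the robot as it stands. The module is installed in compiled form; this text tells all that it offers.
- The arm moves only by the tool drive_tool, never from a script. Its argument "series" is text: rows parted by semicolons, each of 7 numbers parted by spaces: the shift along the tool's x, y, z each as a share of 80 mm, from -1 to 1, then the turn, a rotation vector about the tool's x, y, z each as a share of pi rad, from -1 to 1, then the opening, from 0 (shut) to 1 (fully open). In form: tx ty tz ax ay az hand; .... A call has 1 to 20 rows; each row is the pose to reach, as a shift and turn from the pose commanded when the call began, along the tool's axes at that moment, turning the shorter way round; what a row does not reach only later rows make up. A row lasts 1/8 s, in which the tool goes at most 62.5 mm and 10.7 degrees, less where a joint would pass 70% of its speed; a pose out of reach is approached as far as the arm can. A call with a number of a shift or a turn outside -1 to 1 is refused whole. A call with a gripper value outside its range is refused whole. The fingers move at their own pace and stop on an object; the grip force is fixed at half the most. Time passes only in rows, so rows that repeat a pose let the fingers close. It gives the time, the measured TCP pose, the force, the opening and the grip force at its end, in the units of the state.
- ctrl.get_state(): the state, without advancing time (a new reading comes with each control period).
- ctrl.get_image(name): name is "side" or "top"; returns (picture, depth): 400x640x3 uint8, red, green, blue; 400x640 float32, mm along the optical axis (not along the pixel's ray), 0 where there is no reading.
- ctrl.camera_params(name): a dict with "vertical_fov" (degrees; the focal length in pixels is half the picture's height over the tangent of half this angle, whatever the lens; pixels are square), "cx", "cy" (the principal point, pixels), "R" (3x3) and "t" (3): a world point X has camera coordinates R X + t. Camera axes: x right, y down, z forward; pixel columns grow to the right and rows downward; lengths in mm; the calibration is good to about 2 mm. A picture is of the moment at which its call begins. camera_params takes no time and is no camera call.
- ctrl.sign_off(): hands the job in; it is judged then, once.
The state is a dict: "time_s": time; "qpos": joint angles; "joint_vel": joint speeds; "effort": joint torques, N m; "position": TCP position; "ee_rot": TCP orientation; "ft_force": force on the tool from outside, world axes, zero at the start; "wrist_torque": the same for the moment, N m; "grip_width": finger opening in mm; "gripper_force": force on a finger pad.
Only numpy, scipy, OpenCV 4.12 (cv2) and the standard library are available. Lean on these libraries where they do the work, as an engineer would, in place of code of your own. Each camera call takes 0.05 s, during which the arm holds its last target. There are 200 camera calls.

## Working session

There is one attempt and no reset: what is moved stays moved. The work goes in short steps, Python scripts to look and compute and a tool call to move; the robot and the scene stay as the last step left them, time stands still between calls to the robot, and variables do not carry over. Pictures are saved under pics/ and viewed, at most 10 in all, crops included, and the job is handed in when it is done.

Besides the shell and the picture viewer there is one more tool, called after "Request:" as name(argument=value, ...) on one line, values as JSON. drive_tool: Moves the arm, as the interface text tells. Its arguments: {"type":"object","properties":{"series":{"type":"string"}},"required":["series"]}

```bash
mkdir -p pics
python3 - <<'E'
from rig import ctrl
import cv2,numpy as np
for n in("top","side"):
    im,d=ctrl.get_image(n); cv2.imwrite(f"pics/{n}0.png",im[:,:,::-1]); np.save(f"{n}.npy",d); np.save(f"{n}_im.npy",im)
    p=ctrl.camera_params(n);print(n,p)
s=ctrl.get_state();print(s)
E
```

```text
top {'vertical_fov': 57.23773272880603, 'cx': 314.6850606954211, 'cy': 203.2954398222021, 'R': array([[-2.91596986e-02, -9.99567032e-01, -3.93203891e-03],
       [-9.87235188e-01,  2.94156956e-02, -1.56529232e-01],
       [ 1.56577124e-01, -6.82498053e-04, -9.87665499e-01]]), 't': array([ 81.09157524, 587.86461388, 889.81751103])}
side {'vertical_fov': 46.67170637233621, 'cx': 318.2798696884645, 'cy': 193.65315881344836, 'R': array([[-0.98060399, -0.19587845, -0.00688789],
       [-0.13244694,  0.68813968, -0.7133874 ],
       [ 0.14447705, -0.69863825, -0.70073602]]), 't': array([ 555.0879184 ,   78.36871989, 1426.91025542])}
{'time_s': 0.1, 'qpos': array([ 9.41666301e-01,  3.81102660e-01,  1.29813909e+00, -8.44474159e-06,
        1.46359854e+00, -2.15286299e-01]), 'joint_vel': array([-0.00093997, -0.0031106 , -0.00240436,  0.00109155,  0.00053393,
        0.00055937]), 'effort': array([ 4.35240756e-03, -4.38647962e+01, -2.24913383e+01,  7.15032569e-02,
        3.41849739e-02, -5.69554004e-05]), 'position': array([221.03930175, 503.39266352, 263.22890863]), 'ee_rot': array([-2.51797560e-04,  2.05447920e-01,  9.78667851e-01, -5.70761360e-04]), 'ft_force': array([-0.19706652,  1.02048352, -0.65931194]), 'wrist_torque': array([-0.05894905, -0.01766015,  0.01388474]), 'gripper_force': 0.0, 'grip_width': 88.36882438778504}
```

View pics/top0.png

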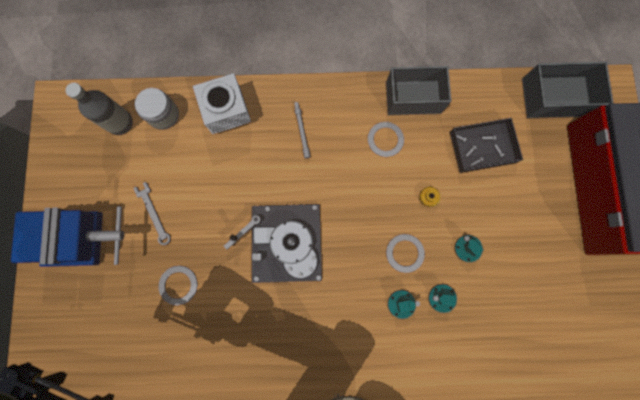

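View pics/side0.png

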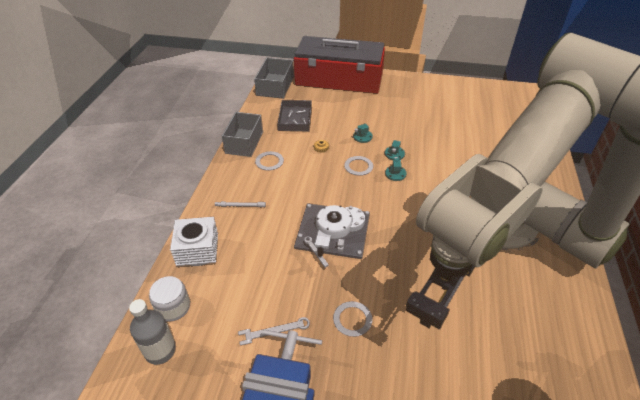

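The top view shows the stand with its pin near (291,241) and the latch swung out, knob near (256,219). The three housings are near (402,303), (443,297) and (468,248). The last is rightmost, so it is the target.

```bash
cat > h.py <<'E'
import numpy as np,cv2
from rig import ctrl
def cloud(n,d):
    p=ctrl.camera_params(n); f=200/np.tan(np.radians(p["vertical_fov"]/2))
    v,u=np.mgrid[:400,:640]
    c=np.stack([(u-p["cx"])*d/f,(v-p["cy"])*d/f,d],-1)
    W=(c-p["t"])@p["R"]; W[d==0]=np.nan
    return W
def proj(n,X):
    p=ctrl.camera_params(n); f=200/np.tan(np.radians(p["vertical_fov"]/2))
    c=np.asarray(X,float)@p["R"].T+p["t"]
    return c[...,:2]/c[...,2:]*f+[p["cx"],p["cy"]]
E
python3 - <<'E'
from h import *
top=np.load("top_im.npy");side=np.load("side_im.npy")
def crop(im,x,y,w,h): return cv2.resize(im[y:y+h,x:x+w],(400,300),interpolation=cv2.INTER_CUBIC)
a=np.hstack([crop(top,220,195,120,90),crop(top,430,220,60,45)])
b=np.hstack([crop(side,290,195,100,75),crop(side,340,115,60,45)])
cv2.imwrite("pics/c1.png",np.vstack([a,b])[:,:,::-1])
for n,im in(("top",top),("side",side)):
    W=cloud(n,np.load(n+".npy"));hsv=cv2.cvtColor(im,cv2.COLOR_RGB2HSV)
    m=((hsv[...,0]>75)&(hsv[...,0]<98)&(hsv[...,1]>100)).astype(np.uint8)
    k,l,st,_=cv2.connectedComponentsWithStats(m)
    for i in range(1,k):
        if st[i,4]>60:
            P=W[l==i];P=P[~np.isnan(P[:,0])]
            t=P[(P[:,2]>38)]; fl=P[P[:,2]<16]
            print(n,st[i],P.min(0).round(),P.max(0).round(),"top med",np.median(t,0).round(1),len(t))
            if len(t)>3:
                r=cv2.minAreaRect(t[:,:2].astype(np.float32));print("  rect",r)
            (c,rad)=cv2.minEnclosingCircle(fl[:,:2].astype(np.float32));print("  fl",c,rad)
W=cloud("top",np.load("top.npy"))
for (v,u) in((241,291),(219,256),(246,228),(215,258),(350,500)):print(u,v,W[v,u].round(1))
E
```

```text
top [456 237  26  24 414] [ 435. -363.    5.] [ 495. -298.   55.] top med [ 467.  -330.9   50.6] 154
  rect ((467.8265075683594, -330.269287109375), (38.6104621887207, 26.163454055786133), 38.60098648071289)
  fl (465.94219970703125, -331.2207336425781) 34.04262924194336
top [435 285  16   8  71] [ 357. -276.    7.] [ 375. -238.   14.] top med [nan nan nan] 0
  fl (366.662109375, -257.1328125) 19.120222091674805
top [430 289  26  23 347] [ 310. -287.    6.] [ 365. -222.   54.] top med [ 341.6 -252.8   50.8] 164
  rect ((341.796875, -252.12265014648438), (39.15607452392578, 25.779449462890625), 81.10346221923828)
  fl (342.1848449707031, -253.91244506835938) 33.33172607421875
top [389 291  26  27 474] [ 298. -180.    6.] [ 363. -117.   56.] top med [ 330.2 -149.5   50.2] 178
  rect ((330.27508544921875, -151.8613739013672), (25.892742156982422, 39.607234954833984), 10.142570495605469)
  fl (330.97802734375, -148.46707153320312) 33.29469299316406
291 241 [494.9 125.   62.6]
256 219 [554.7 214.6  41.4]
228 246 [488.5 287.2  34.7]
258 215 [568.9 214.4  10.2]
500 350 [ 210.1 -390.8    2.2]
  return _methods._mean(a, axis=axis, dtype=dtype,
  ret = um.true_divide(
```

View pics/c1.png

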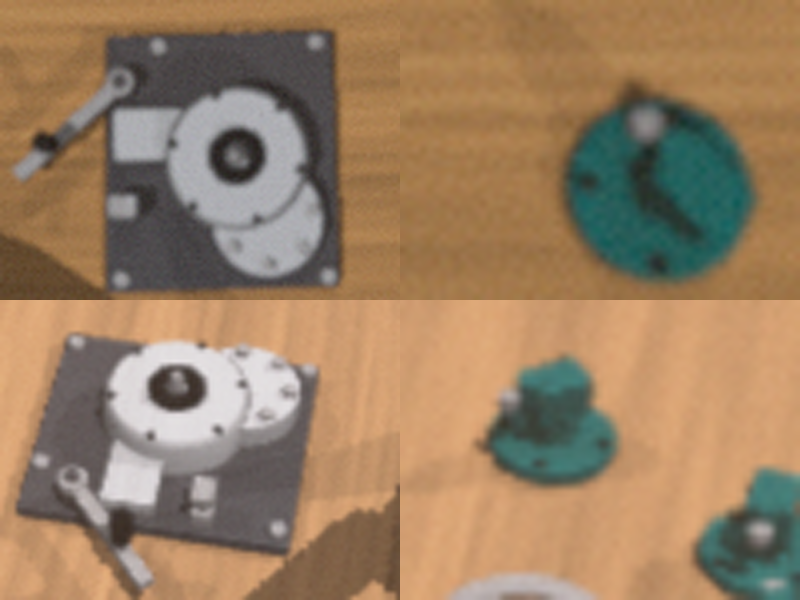

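```bash
python3 - <<'E' 2>/dev/null
from h import *
for n in("top","side"):
    W=cloud(n,np.load(n+".npy")).reshape(-1,3)
    q=W[(abs(W[:,0]-467)<60)&(abs(W[:,1]+331)<60)]
    z=q[:,2]
    t=q[(z>47)&(z<56)]
    r=cv2.minAreaRect(t[:,:2].astype(np.float32));print(n,"hub top",len(t),t.mean(0).round(1),r)
    s=q[(z>16)&(z<46)&(np.hypot(q[:,0]-467,q[:,1]+331)>24)];print(" stub",len(s),s.mean(0).round(1))
    f=q[(z>7)&(z<13)];print(" flange",cv2.minEnclosingCircle(f[:,:2].astype(np.float32)),(f[:,:2].min(0)+f[:,:2].max(0))/2)
    q=W[(abs(W[:,0]-495)<150)&(abs(W[:,1]-140)<170)];z=q[:,2]
    b=q[(z>43.5)&(z<47)&(np.hypot(q[:,0]-495,q[:,1]-125)<60)]
    print(" boss",len(b),cv2.minEnclosingCircle(b[:,:2].astype(np.float32)),(b[:,:2].min(0)+b[:,:2].max(0))/2)
    p=q[(z>54)&(np.hypot(q[:,0]-495,q[:,1]-125)<20)];print(" pin",p.mean(0).round(1),len(p))
    pl=q[(z>10)&(z<14)&(q[:,1]<235)];print(" plate",cv2.minAreaRect(pl[:,:2].astype(np.float32)))
    # knob: above 48 near arm
    k=q[(z>50)&(np.hypot(q[:,0]-495,q[:,1]-125)>70)&(z<90)];print(" knob",len(k),k.mean(0).round(1) if len(k) else 0, k.max(0).round(1)); print(np.round(k[k[:,2]>63].mean(0),1))
    a=q[(z>28)&(z<38)&(q[:,1]>222)&(q[:,1]<310)&(q[:,0]<560)];vx=cv2.fitLine(a[:,:2].astype(np.float32),cv2.DIST_HUBER,0,.01,.01).ravel();print(" arm",len(a),vx)
    g=q[(z>36)&(z<43)&(abs(q[:,0]-555)<15)&(abs(q[:,1]-215)<15)];print(" bolt",g.mean(0))
E
```

```text
top hub top 165 [ 467.8 -330.3   50.5] ((470.6474304199219, -328.4591979980469), (46.86253356933594, 26.118196487426758), 36.35408401489258)
 stub 12 [ 491.1 -312.8   43.1]
 flange ((466.0831604003906, -332.673583984375), 36.144371032714844) [ 465.22881665 -332.99408047]
 boss 776 ((494.1248474121094, 126.41671752929688), 53.46338653564453) [494.07301589 127.42375341]
 pin [494.3 126.7  59.4] 23
 plate ((494.3473205566406, 141.64419555664062), (177.78981018066406, 199.9554901123047), 89.93663024902344)
 knob 40 [507.8 268.5  65.6] [514.7 277.4  72.3]
[507.8 269.2  67.7]
 arm 172 [  0.6797464   -0.73344725 518.19147    257.62234   ]
 bolt [553.81701964 217.42000464  38.05391289]
side hub top 45 [ 467.8 -327.4   50.3] ((467.8561706542969, -326.1518859863281), (44.888736724853516, 28.26538848876953), 51.58256912231445)
 stub 8 [ 485.8 -309.    39. ]
 flange ((455.520751953125, -333.94024658203125), 46.627620697021484) [ 461.42192957 -332.20387442]
 boss 323 ((494.3655090332031, 130.50845336914062), 53.74457550048828) [492.63224778 129.05413878]
 pin [494.2 128.9  58.9] 15
 plate ((492.5505065917969, 143.78150939941406), (180.9027862548828, 199.89910888671875), 89.61227416992188)
 knob 38 [506.1 273.8  63.4] [513.5 280.5  72.6]
[506.6 272.6  67.2]
 arm 129 [  0.67739254  -0.73562175 517.9396     260.25885   ]
 bolt [551.82287521 218.49994192  38.3363753 ]
```

Request:
drive_tool(series="-1 -0.3 0.35 0 0 0 0.5;-1 -0.3 0.35 0 0 0 0.5")

```text
time_s: 0.35
position: [285.8, 447.9, 234.5]
ee_rot: [-0.0, 0.206, 0.979, -0.001]
ft_force: [-0.2, 0.7, 0.4]
grip_width: 70.1
gripper_force: 0.0
```

Request:
drive_tool(series="-1 -0.3 0.35 0 0 0 0.5;-1 -0.3 0.35 0 0 0 0.5;-1 -0.3 0.35 0 0 0 0.5")

```text
time_s: 0.72
position: [349.1, 394.3, 206.9]
ee_rot: [-0.001, 0.207, 0.978, -0.001]
ft_force: [0.2, -0.2, -0.5]
grip_width: 44.1
gripper_force: 0.0
```

Request:
drive_tool(series="-1 -0.3 0.35 0 0 0 0.5;-1 -0.3 0.35 0 0 0 0.5;-1 -0.3 0.35 0 0 0 0.5")

```text
time_s: 1.1
position: [412.1, 341.0, 179.4]
ee_rot: [-0.0, 0.206, 0.979, -0.0]
ft_force: [0.1, 0.2, -0.1]
grip_width: 44.0
gripper_force: 0.0
```

Request:
drive_tool(series="-1 -0.3 0.35 0 0 0 0.5;-1 -0.3 0.35 0 0 0 0.5;-1 -0.3 0.35 0 0 0 0.5;-1 -0.3 0.35 0 0 0 0.5")

```text
time_s: 1.6
position: [474.5, 288.4, 152.4]
ee_rot: [0.0, 0.205, 0.979, 0.0]
ft_force: [0.7, -0.6, -0.4]
grip_width: 44.2
gripper_force: 0.0
```

```bash
cat >> h.py <<'E'
from scipy.spatial.transform import Rotation as Ro
def to(*targets):
    s=ctrl.get_state(); R=Ro.from_quat(s["ee_rot"],scalar_first=True)
    print("t",s["time_s"],"pos",s["position"].round(1),"x",R.as_matrix()[:,0].round(3),"y",R.as_matrix()[:,1].round(3),"z",R.as_matrix()[:,2].round(3),"F",s["ft_force"].round(1),"w",round(s["grip_width"],1),"gf",round(s["gripper_force"],1))
    for t in targets: print(t,"->",(R.inv().apply(np.array(t)-s["position"])/80).round(3))
E
python3 -c "
from h import *
P=np.array([554,217.5])
kn=lambda a:(*(P+70*np.array([-np.cos(a),np.sin(a)])).round(1),75)
to(*[kn(a) for a in (.846,.65,.45,.25,.12,0)])"
```

```text
t 1.6 pos [474.5 288.4 152.4] x [-0.916  0.401 -0.   ] y [0.401 0.916 0.001] z [ 0.     0.001 -1.   ] F [ 0.7 -0.6 -0.4] w 44.2 gf 0.0
(np.float64(507.6), np.float64(269.9), 75) -> [-0.472 -0.047  0.968]
(np.float64(498.3), np.float64(259.9), 75) -> [-0.416 -0.208  0.968]
(np.float64(491.0), np.float64(247.9), 75) -> [-0.392 -0.382  0.968]
(np.float64(486.2), np.float64(234.8), 75) -> [-0.403 -0.556  0.968]
(np.float64(484.5), np.float64(225.9), 75) -> [-0.428 -0.666  0.968]
(np.float64(484.0), np.float64(217.5), 75) -> [-0.464 -0.765  0.967]
```

Request:
drive_tool(series="-0.47 -0.05 0.4 0 0 0 0.5;-0.47 -0.05 0.6 0 0 0 0.5;-0.47 -0.05 0.97 0 0 0 0.5;-0.47 -0.05 0.97 0 0 0 0.34;-0.47 -0.05 0.97 0 0 0 0.34;-0.47 -0.05 0.97 0 0 0 0.34")

```text
time_s: 2.35
position: [508.5, 268.7, 75.5]
ee_rot: [0.001, 0.205, 0.979, 0.001]
ft_force: [-0.3, 0.0, 0.6]
grip_width: 30.1
gripper_force: 0.0
```

Run:
```python
from h import *
im,d=ctrl.get_image("top"); im2,_=ctrl.get_image("side")
a=cv2.resize(im[180:300,190:350],(533,400));b=cv2.resize(im2[170:290,270:350],(267,400))
cv2.imwrite("pics/k1.png",np.hstack([a,b])[:,:,::-1])
P=np.array([554,217.5])
to(*[(*(P+70*np.array([-np.cos(a),np.sin(a)])).round(1),75) for a in (.846,.65,.45,.25,.12,0)])
```

```text
t 2.45 pos [508.5 268.5  75.1] x [-0.916  0.402 -0.001] y [0.402 0.916 0.001] z [ 0.001  0.    -1.   ] F [ 0.2 -0.6 -0.2] w 30.0 gf 0.0
(np.float64(507.6), np.float64(269.9), 75) -> [0.018 0.012 0.001]
(np.float64(498.3), np.float64(259.9), 75) -> [ 0.074 -0.149  0.001]
(np.float64(491.0), np.float64(247.9), 75) -> [ 0.097 -0.323  0.001]
(np.float64(486.2), np.float64(234.8), 75) -> [ 0.087 -0.497  0.   ]
(np.float64(484.5), np.float64(225.9), 75) -> [ 0.061 -0.608  0.   ]
(np.float64(484.0), np.float64(217.5), 75) -> [ 0.025 -0.706  0.   ]
```

View pics/k1.png

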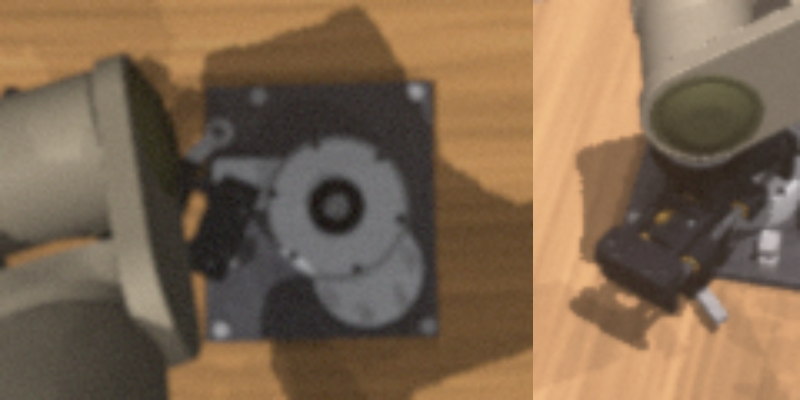

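The view shows the gripper over the latch (arm end visible at about (710,305) on the right), with no contact force. The knob lies between the fingers, so I'll push along the arc.

Request:
drive_tool(series="0.04 -0.1 0 0 0 0 0.34;0.075 -0.24 0 0 0 0 0.34;0.1 -0.33 0 0 0 0 0.34;0.1 -0.41 0 0 0 0 0.34;0.095 -0.5 0 0 0 0 0.34;0.085 -0.58 0 0 0 0 0.34;0.06 -0.69 0 0 0 0 0.34;0.04 -0.74 0 0 0 0 0.34")

```text
time_s: 3.45
position: [481.6, 214.7, 74.1]
ee_rot: [-0.0, 0.206, 0.979, -0.0]
ft_force: [-0.0, 1.4, -0.2]
grip_width: 29.6
gripper_force: 0.4
```

Request:
drive_tool(series="-0.01 -0.03 0 0 0 0 0.34;-0.01 -0.05 0 0 0 0 0.34;-0.01 -0.05 0 0 0 0 0.34")

```text
time_s: 3.82
position: [480.8, 211.3, 74.2]
ee_rot: [0.0, 0.205, 0.979, -0.0]
ft_force: [-0.2, 0.2, 0.2]
grip_width: 30.2
gripper_force: 0.1
```

Request:
drive_tool(series="0 -0.03 0 0 0 0 0.34;0 -0.03 0 0 0 0 0.34;0 -0.03 0 0 0 0 0.34")

```text
time_s: 4.2
position: [480.5, 210.5, 74.2]
ee_rot: [0.001, 0.205, 0.979, 0.002]
ft_force: [4.3, 9.5, -4.2]
grip_width: 30.0
gripper_force: 5.5
```

Request:
drive_tool(series="0 -0.02 0 0 0 0 0.34;0 -0.02 0 0 0 0 0.34;0 -0.02 0 0 0 0 0.34")

```text
time_s: 4.58
position: [480.5, 210.2, 74.2]
ee_rot: [0.002, 0.206, 0.979, 0.003]
ft_force: [5.5, 19.4, -7.4]
grip_width: 30.4
gripper_force: 9.9
```

Request:
drive_tool(series="0 0.1 0 0 0 0 0.4;0 0.1 0 0 0 0 0.4;0 0.1 -0.4 0 0 0 0.4;0 0.1 -0.8 0 0 0 0.4;-0.2 -0.5 -1 0 0 0.06 1;-0.4 -1 -1 0 0 0.12 1;-0.4 -1 -1 0 0 0.18 1;-0.4 -1 -1 0 0 0.24 1;-0.4 -1 -1 0 0 0.3 1;-0.4 -1 -1 0 0 0.36 1;-0.4 -1 -1 0 0 0.42 1;-0.4 -1 -1 0 0 0.48 1;-0.4 -1 -1 0 0 0.54 1;-0.4 -1 -1 0 0 0.6 1;-0.4 -1 -1 0 0 0.656 1;-0.4 -1 -1 0 0 0.656 1;-0.4 -1 -1 0 0 0.656 1")

```text
time_s: 6.7
position: [476.1, 121.4, 154.1]
ee_rot: [0.0, 0.944, 0.329, -0.0]
ft_force: [0.2, -0.1, 0.1]
grip_width: 88.0
gripper_force: 0.0
```

Run:
```python
from h import *
to((467,-331,150))
print(ctrl.get_state()["qpos"].round(2))
```

```text
t 6.7 pos [476.1 121.4 154.1] x [ 0.784  0.621 -0.   ] y [ 0.621 -0.784 -0.   ] z [-0. -0. -1.] F [ 0.2 -0.1  0.1] w 88.0 gf 0.0
(467, -331, 150) -> [-3.603  4.36   0.052]
[ 0.01  0.4   1.63 -0.    1.12  0.91]
```

Request:
drive_tool(series="-0.72 0.87 0 0 0 0 1;-0.72 0.87 0 0 0 0 1")

```text
time_s: 6.95
position: [473.9, 29.4, 154.2]
ee_rot: [0.0, 0.945, 0.328, -0.0]
ft_force: [0.7, 0.2, -0.0]
grip_width: 88.2
gripper_force: 0.0
```

Request:
drive_tool(series="-0.72 0.87 0 0 0 0 1;-0.72 0.87 0 0 0 0 1")

```text
time_s: 7.2
position: [471.6, -61.6, 154.2]
ee_rot: [0.0, 0.945, 0.328, -0.0]
ft_force: [0.5, 0.9, -0.1]
grip_width: 88.1
gripper_force: 0.0
```

Request:
drive_tool(series="-0.72 0.87 0 0 0 0 1;-0.72 0.87 0 0 0 0 1;-0.72 0.87 0 0 0 0 1")

```text
time_s: 7.58
position: [469.5, -150.9, 154.0]
ee_rot: [0.0, 0.945, 0.327, -0.0]
ft_force: [0.1, 0.7, 0.5]
grip_width: 88.2
gripper_force: 0.0
```

Request:
drive_tool(series="-0.72 0.87 0 0 0 0 1;-0.72 0.87 0 0 0 0 1;-0.72 0.87 0 0 0 0 1;-0.72 0.87 0 0 0 0 1")

```text
time_s: 8.07
position: [467.4, -238.0, 154.1]
ee_rot: [-0.001, 0.945, 0.328, -0.0]
ft_force: [0.4, -0.1, -1.1]
grip_width: 87.8
gripper_force: 0.0
```

```bash
python3 - <<'E' 2>/dev/null
from h import *
im,d=ctrl.get_image("top"); im2,d2=ctrl.get_image("side")
for n,dd in(("top",d),("side",d2)):
    W=cloud(n,dd).reshape(-1,3)
    q=W[(abs(W[:,0]-467)<60)&(abs(W[:,1]+331)<60)]; z=q[:,2]
    # fit hub rect: points on top
    t=q[(z>47.5)&(z<53)&(np.hypot(q[:,0]-467,q[:,1]+331)<22)]
    print(n,len(t),np.mean(t,0).round(1),cv2.minAreaRect(t[:,:2].astype(np.float32)))
    f=q[(z>8)&(z<12)];print(cv2.minEnclosingCircle(f[:,:2].astype(np.float32)))
    # knob / latch check
    k=W[(W[:,2]>60)&(W[:,2]<72)&(abs(W[:,0]-484)<30)&(abs(W[:,1]-220)<30)];print(" knob",len(k),k.mean(0).round(1))
a=cv2.resize(im[180:300,190:350],(400,300));b=cv2.resize(im2[170:290,270:350],(300,300)[:2])
c=cv2.resize(im[190:310,420:580],(400,300));e=cv2.resize(im2[100:190,330:450],(300,300)[:2])
cv2.imwrite("pics/m1.png",np.vstack([np.hstack([a,b]),np.hstack([c,e])])[:,:,::-1])
to((466.3,-331.8,150),(466.3,-331.8,80),(466.3,-331.8,44))
E
```

```text
top 0 [nan nan nan] ((0.0, 0.0), (0.0, 0.0), 0.0)
((0.0, 0.0), 0.0)
 knob 32 [483.9 216.8  67.9]
side 31 [ 469.7 -328.7   50. ] ((471.0945129394531, -331.1695251464844), (25.378189086914062, 37.21123504638672), 6.917934417724609)
((465.015380859375, -329.1544189453125), 36.503597259521484)
 knob 25 [483.  220.   65.9]
t 8.175 pos [ 467.6 -238.1  154.2] x [0.784 0.62  0.   ] y [ 0.62  -0.784 -0.   ] z [-0.  0. -1.] F [ 0.4 -0.2  0.1] w 88.2 gf 0.0
(466.3, -331.8, 150) -> [-0.739  0.909  0.052]
(466.3, -331.8, 80) -> [-0.739  0.909  0.927]
(466.3, -331.8, 44) -> [-0.739  0.91   1.377]
```

View pics/m1.png

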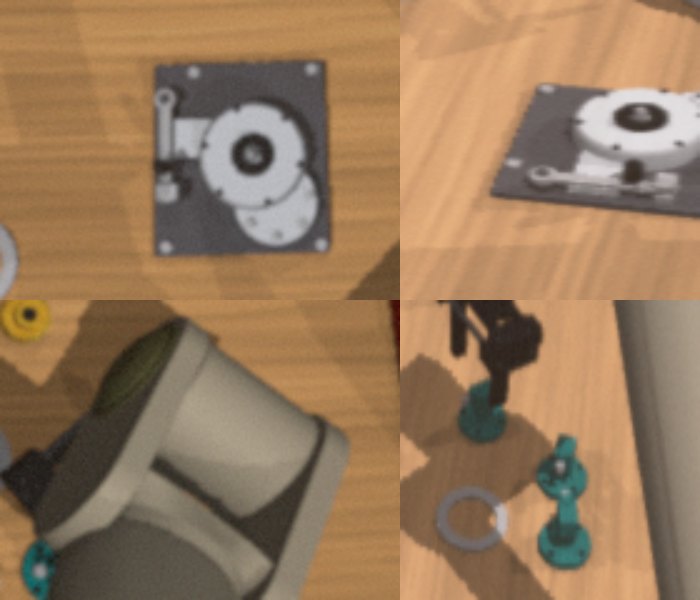

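The latch arm now lies straight in the keeper (top-left crop, knob near (165,170)). Next I'll descend over the housing and grip it.

Request:
drive_tool(series="-0.4 0.45 0 0 0 0 1;-0.74 0.91 0.1 0 0 0 1;-0.74 0.91 0.5 0 0 0 1;-0.74 0.91 0.93 0 0 0 1;-0.74 0.91 0.93 0 0 0 1")

```text
time_s: 8.8
position: [465.5, -331.9, 78.1]
ee_rot: [-0.002, 0.945, 0.328, -0.001]
ft_force: [-0.4, -0.0, -0.4]
grip_width: 88.4
gripper_force: 0.0
```

Request:
drive_tool(series="0 0 0.25 0 0 0 1;0 0 0.45 0 0 0 1;0 0 0.45 0 0 0 1;0 0 0.45 0 0 0 0.45;0 0 0.45 0 0 0 0.45;0 0 0.45 0 0 0 0.45")

```text
time_s: 9.55
position: [466.1, -333.7, 44.2]
ee_rot: [0.0, 0.945, 0.327, 0.0]
ft_force: [0.2, -0.8, -0.4]
grip_width: 60.5
gripper_force: 0.0
```

```bash
python3 - <<'E' 2>/dev/null
from h import *
im2,d2=ctrl.get_image("side")
cv2.imwrite("pics/g1.png",cv2.resize(im2[80:180,310:450],(700,500))[:,:,::-1])
W=cloud("side",d2).reshape(-1,3)
q=W[(abs(W[:,0]-467)<60)&(abs(W[:,1]+331)<60)]; z=q[:,2]
f=q[(z>8)&(z<12)];print(cv2.minEnclosingCircle(f[:,:2].astype(np.float32)))
to()
E
```

```text
((464.7859802246094, -323.0918884277344), 34.75856399536133)
t 9.6 pos [ 466.  -333.6   44.1] x [0.786 0.619 0.   ] y [ 0.619 -0.786  0.001] z [ 0. -0. -1.] F [0.3 0.1 0.7] w 56.3 gf 0.0
```

View pics/g1.png

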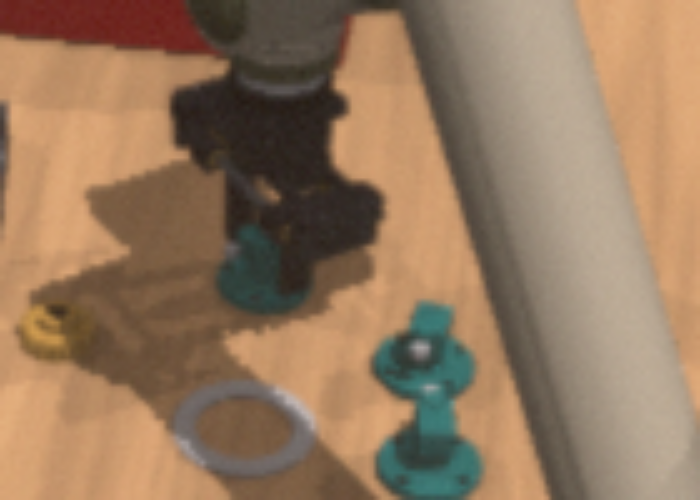

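The housing sits between the two fingers, near (265,270). I'll make a 1.5 mm correction, close and lift.

Request:
drive_tool(series="0.02 -0.02 0 0 0 0 0.45;0.02 -0.02 0 0 0 0 0;0.02 -0.02 0 0 0 0 0;0.02 -0.02 0 0 0 0 0;0.02 -0.02 0 0 0 0 0;0.02 -0.02 0 0 0 0 0;0.02 -0.02 0 0 0 0 0")

```text
time_s: 10.48
position: [466.3, -331.4, 43.8]
ee_rot: [0.0, 0.945, 0.327, 0.0]
ft_force: [1.4, -1.0, -0.6]
grip_width: 25.6
gripper_force: 30.0
```

Request:
drive_tool(series="0 0 -0.3 0 0 0 0;0 0 -0.7 0 0 0 0;0 0 -1 0 0 0 0;0 0 -1 0 0 0 0;0 0 -1 0 0 0 0")

```text
time_s: 11.1
position: [465.8, -330.9, 122.5]
ee_rot: [-0.001, 0.945, 0.327, -0.0]
ft_force: [-0.2, 0.7, -1.9]
grip_width: 25.8
gripper_force: 30.0
```

```bash
python3 -c "
from h import *
to((494,127.5,132))"
```

```text
t 11.1 pos [ 465.8 -330.9  122.5] x [ 0.786  0.619 -0.   ] y [ 0.619 -0.786 -0.002] z [-0.001  0.002 -1.   ] F [-0.2  0.7 -1.9] w 25.8 gf 30.0
(494, 127.5, 132) -> [ 3.821 -4.284 -0.11 ]
```

Request:
drive_tool(series="0.4 -0.45 -0.1 0 0 0 0;0.76 -0.85 -0.2 0 0 0 0;0.76 -0.85 -0.2 0 0 0 0")

```text
time_s: 11.48
position: [471.7, -237.7, 139.1]
ee_rot: [-0.001, 0.944, 0.329, -0.001]
ft_force: [1.2, -0.2, -2.0]
grip_width: 25.7
gripper_force: 30.0
```

Request:
drive_tool(series="0.4 -0.45 0 0 0 0 0;0.76 -0.85 0 0 0 0 0;0.76 -0.85 0 0 0 0 0")

```text
time_s: 11.85
position: [477.4, -147.7, 138.8]
ee_rot: [-0.001, 0.944, 0.329, -0.001]
ft_force: [-0.6, -0.3, -2.0]
grip_width: 25.6
gripper_force: 30.0
```

Request:
drive_tool(series="0.4 -0.45 0 0 0 0 0;0.76 -0.85 0 0 0 0 0;0.76 -0.85 0 0 0 0 0")

```text
time_s: 12.22
position: [483.4, -57.4, 139.1]
ee_rot: [-0.0, 0.945, 0.328, -0.0]
ft_force: [1.0, -0.1, -1.7]
grip_width: 25.7
gripper_force: 30.0
```

Request:
drive_tool(series="0.4 -0.45 0 0 0 0 0;0.76 -0.85 0 0 0 0 0;0.76 -0.85 0 0 0 0 0")

```text
time_s: 12.6
position: [489.5, 33.2, 139.2]
ee_rot: [0.0, 0.945, 0.328, -0.0]
ft_force: [-0.3, -0.6, -1.4]
grip_width: 25.6
gripper_force: 30.0
```

Request:
drive_tool(series="0.4 -0.45 0 0 0 0 0;0.76 -0.85 0 0 0 0 0;0.76 -0.85 0 0 0 0 0;0.76 -0.85 0 0 0 0 0")

```text
time_s: 13.1
position: [495.3, 122.2, 139.4]
ee_rot: [0.0, 0.945, 0.327, -0.0]
ft_force: [-0.8, -0.3, -2.0]
grip_width: 25.8
gripper_force: 30.0
```

```bash
python3 - <<'E' 2>/dev/null
from h import *
to((494,127.5,132),(494,127.5,115))
s=ctrl.get_state()["position"]
out=[]
for n in("top","side"):
    im,d=ctrl.get_image(n);W=cloud(n,d)
    hsv=cv2.cvtColor(im,cv2.COLOR_RGB2HSV)
    m=(hsv[...,0]>70)&(hsv[...,0]<100)&(hsv[...,1]>90)&(np.hypot(W[...,0]-s[0],W[...,1]-s[1])<60)
    q=W[m];z0=s[2]-44+10;f=q[abs(q[:,2]-z0)<4]
    print(n,len(q),len(f),q.min(0).round(),q.max(0).round(),cv2.minEnclosingCircle(f[:,:2].astype(np.float32)) if len(f) else 0,np.median(f[:,2]) if len(f) else 0)
    u,v=proj(n,s).astype(int);out.append(cv2.resize(im[v-45:v+60,u-70:u+70],(400,300)))
cv2.imwrite("pics/p1.png",np.hstack(out)[:,:,::-1])
E
```

```text
t 13.1 pos [495.3 122.2 139.4] x [ 0.787  0.618 -0.001] y [ 0.618 -0.787  0.   ] z [-0.    -0.001 -1.   ] F [-0.8 -0.3 -2. ] w 25.8 gf 30.0
(494, 127.5, 132) -> [ 0.028 -0.062  0.092]
(494, 127.5, 115) -> [ 0.028 -0.062  0.305]
```

Run:
```python
from h import *
s=ctrl.get_state()["position"]
out=[]
for n in("top","side"):
    im,d=ctrl.get_image(n);W=np.nan_to_num(cloud(n,d))
    hsv=cv2.cvtColor(im,cv2.COLOR_RGB2HSV)
    m=(hsv[...,0]>65)&(hsv[...,0]<105)&(hsv[...,1]>80)&(np.hypot(W[...,0]-s[0],W[...,1]-s[1])<60)
    q=W[m]
    if len(q):
        f=q[abs(q[:,2]-(s[2]-34))<5]
        print(n,len(q),len(f),q.min(0).round(),q.max(0).round())
        if len(f)>3: print(cv2.minEnclosingCircle(f[:,:2].astype(np.float32)),np.median(f[:,2]))
    u,v=proj(n,s).astype(int);print(n,u,v);out.append(cv2.resize(im[max(v-45,0):v+60,max(u-70,0):u+70],(400,300)))
cv2.imwrite("pics/p1.png",np.hstack(out)[:,:,::-1])
```

```text
top 289 238
side 7 7 [480. 147. 101.] [513. 154. 109.]
((496.7141418457031, 151.89138793945312), 16.497488021850586) 104.45907194462009
side 333 192
```

View pics/p1.png

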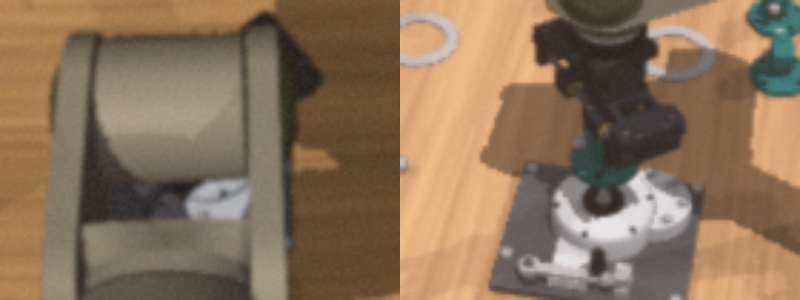

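The side view shows the housing just above the pin. Pin is near (605,198) and the flange near (600,165). I'll centre it over the pin and descend in steps with force checks.

Request:
drive_tool(series="0.03 -0.06 0.1 0 0 0 0;0.03 -0.06 0.25 0 0 0 0;0.03 -0.06 0.38 0 0 0 0;0.03 -0.06 0.38 0 0 0 0;0.03 -0.06 0.38 0 0 0 0")

```text
time_s: 13.88
position: [493.8, 129.1, 109.4]
ee_rot: [0.0, 0.945, 0.327, 0.0]
ft_force: [-0.2, -0.3, -0.8]
grip_width: 25.7
gripper_force: 30.0
```

Run:
```python
from h import *
from scipy.optimize import least_squares
to((494,127.5,100))
s=ctrl.get_state()["position"]
im,d=ctrl.get_image("side");hsv=cv2.cvtColor(im,cv2.COLOR_RGB2HSV)
u,v=proj("side",s).astype(int);print(u,v)
cr=hsv[v:v+35,u-25:u+30]
m=((cr[...,0]>65)&(cr[...,0]<105)&(cr[...,1]>60)).astype(np.uint8)
k,l,st,_=cv2.connectedComponentsWithStats(m);i=1+np.argmax(st[1:,4]);print(st[i])
b=[(c+u-25,np.where(l[:,c]==i)[0].max()+v+.5) for c in range(l.shape[1]) if (l[:,c]==i).any()]
b=np.array(b);a=np.linspace(0,2*np.pi,360)
def res(p):
    C=np.stack([p[0]+36*np.cos(a),p[1]+36*np.sin(a),0*a+s[2]-43.8],-1)
    c=proj("side",C).astype(np.float32).reshape(-1,1,2)
    return [cv2.pointPolygonTest(c,(float(x),float(y)),True) for x,y in b]
r=least_squares(res,s[:2],loss="soft_l1",diff_step=1e-3);print(r.x.round(1),np.round(r.fun,1))
cv2.imwrite("pics/p2.png",cv2.resize(im[v-25:v+50,u-50:u+50],(800,600),interpolation=cv2.INTER_CUBIC)[:,:,::-1])
```

```text
t 13.875 pos [493.8 129.1 109.4] x [0.786 0.619 0.   ] y [ 0.619 -0.786  0.   ] z [ 0. -0. -1.] F [-0.2 -0.3 -0.8] w 25.7 gf 30.0
(494, 127.5, 100) -> [-0.011  0.017  0.117]
333 201
[16  8  9 10 45]
[522.  116.8] [ 3.5  0.5 -0.5 -0.6 -1.7 -1.9  0.7  1.3 -0.1]
```

View pics/p2.png

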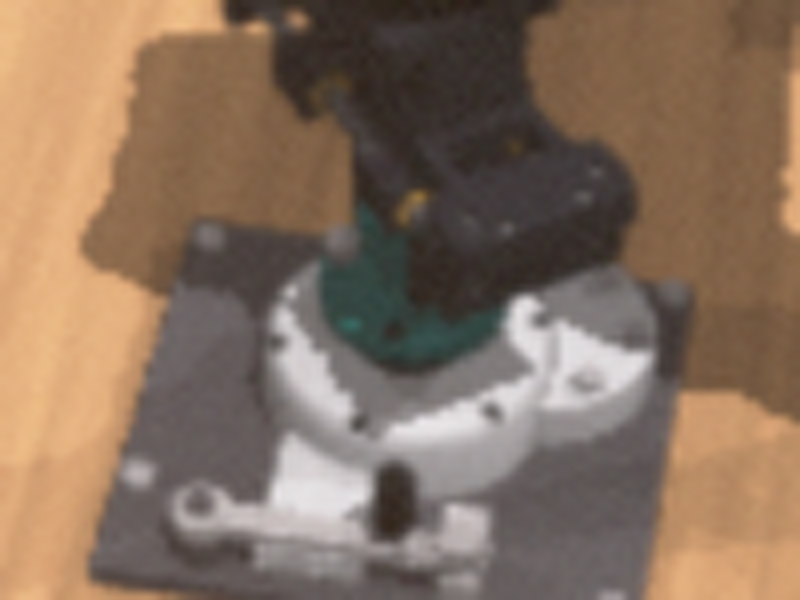

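The flange is over the pin, its rim spanning columns 320–508 with its lowest edge at row 370. I'll compare that with the rim projected from candidate centres.

Run:
```python
from h import *
a=np.linspace(0,2*np.pi,360)
for x,y in((494,129),(498,129),(494,133)):
    o=[]
    for z in(65.6,75.6):
        c=(proj("side",np.stack([x+36*np.cos(a),y+36*np.sin(a),0*a+z],-1))-[283,176]+.5)*8
        o+=[c[:,0].min().round(),c[:,0].max().round(),c[:,1].max().round()]
    print(x,y,o)
```

```text
494 129 [np.float64(311.0), np.float64(507.0), np.float64(368.0), np.float64(311.0), np.float64(508.0), np.float64(349.0)]
498 129 [np.float64(300.0), np.float64(496.0), np.float64(366.0), np.float64(300.0), np.float64(497.0), np.float64(347.0)]
494 133 [np.float64(309.0), np.float64(505.0), np.float64(376.0), np.float64(308.0), np.float64(506.0), np.float64(357.0)]
```

Request:
drive_tool(series="0 0.02 0 0 0 0 0;0 0.02 0.03 0 0 0 0;0 0.02 0.06 0 0 0 0;0 0.02 0.06 0 0 0 0")

```text
time_s: 14.42
position: [494.6, 127.9, 104.3]
ee_rot: [-0.0, 0.945, 0.327, -0.0]
ft_force: [0.0, -0.2, -2.2]
grip_width: 25.7
gripper_force: 30.0
```

Request:
drive_tool(series="0 0 0.03 0 0 0 0;0 0 0.05 0 0 0 0;0 0 0.05 0 0 0 0")

```text
time_s: 14.8
position: [494.6, 127.9, 100.4]
ee_rot: [-0.0, 0.945, 0.327, -0.0]
ft_force: [0.3, 0.3, -1.5]
grip_width: 25.3
gripper_force: 30.0
```

Request:
drive_tool(series="0 0 0.03 0 0 0 0;0 0 0.06 0 0 0 0;0 0 0.06 0 0 0 0")

```text
time_s: 15.18
position: [494.6, 127.9, 95.5]
ee_rot: [-0.0, 0.945, 0.327, -0.0]
ft_force: [-0.5, -0.4, -1.7]
grip_width: 24.9
gripper_force: 30.0
```

Request:
drive_tool(series="0 0 0.02 0 0 0 0;0 0 0.04 0 0 0 0;0 0 0.04 0 0 0 0")

```text
time_s: 15.55
position: [494.8, 127.9, 92.8]
ee_rot: [0.0, 0.945, 0.327, 0.0]
ft_force: [-2.2, 1.0, 5.2]
grip_width: 25.6
gripper_force: 30.0
```

Request:
drive_tool(series="0 0 0.02 0 0 0 0;0 0 0.04 0 0 0 0;0 0 0.04 0 0 0 0")

```text
time_s: 15.92
position: [494.9, 127.9, 89.9]
ee_rot: [0.0, 0.945, 0.327, 0.0]
ft_force: [-1.6, -0.2, 9.3]
grip_width: 26.0
gripper_force: 30.0
```

Request:
drive_tool(series="0 0 0.01 0 0 0 0;0 0 0.015 0 0 0 0;0 0 0.015 0 0 0 0")

```text
time_s: 16.3
position: [494.9, 127.9, 88.9]
ee_rot: [0.0, 0.945, 0.327, 0.0]
ft_force: [-3.0, 0.2, 9.8]
grip_width: 25.9
gripper_force: 30.0
```

Request:
drive_tool(series="0 0 0.01 0 0 0 0;0 0 0.01 0 0 0 0;0 0 0.01 0 0 0 0")

```text
time_s: 16.68
position: [494.9, 127.9, 88.7]
ee_rot: [0.0, 0.945, 0.327, 0.001]
ft_force: [-4.9, -0.2, 15.9]
grip_width: 25.4
gripper_force: 30.0
```

Request:
drive_tool(series="0 0 0.01 0 0 0 0;0 0 0.01 0 0 0 0;0 0 0.01 0 0 0 0")

```text
time_s: 17.05
position: [494.8, 127.9, 88.7]
ee_rot: [0.0, 0.945, 0.327, 0.001]
ft_force: [-7.9, -0.5, 25.8]
grip_width: 25.5
gripper_force: 30.0
```

Request:
drive_tool(series="0 0 0 0 0 0 0;0 0 0 0 0 0 0;0 0 0 0 0 0 0;0 0 0 0 0 0 0")

```text
time_s: 17.55
position: [494.8, 127.9, 88.7]
ee_rot: [0.0, 0.945, 0.327, 0.001]
ft_force: [-7.8, -0.8, 24.8]
grip_width: 25.7
gripper_force: 30.0
```

Run:
```python
from h import *
im,d=ctrl.get_image("side");cv2.imwrite("pics/f1.png",cv2.resize(im[175:275,280:400],(720,600),interpolation=cv2.INTER_CUBIC)[:,:,::-1]);to()
```

```text
t 17.6 pos [494.8 127.9  88.7] x [0.786 0.619 0.002] y [ 0.619 -0.786  0.001] z [ 0.002 -0.    -1.   ] F [-7.5 -1.3 25.4] w 25.4 gf 30.0
```

View pics/f1.png

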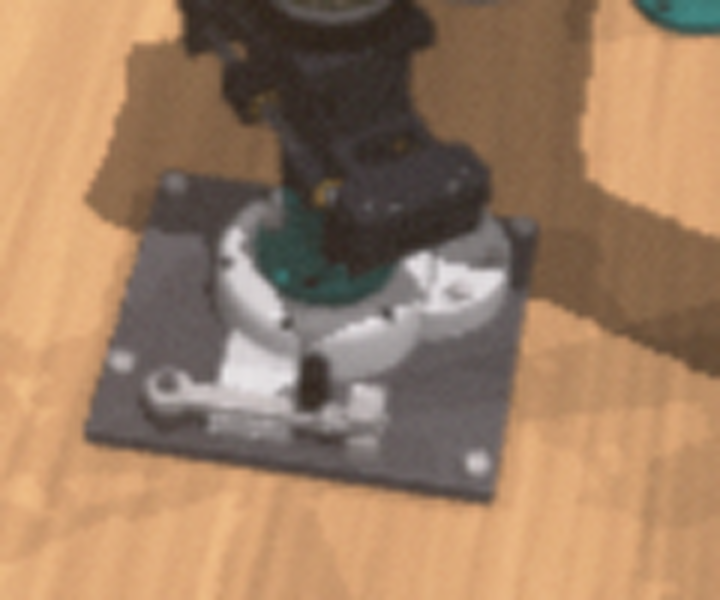

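The housing sits flush and centred on the boss, its flange near (325,265). The latch is in the keeper, with the knob near (315,380), so I'm handing in.

```bash
python3 -c "
from rig import ctrl
print(ctrl.sign_off())"
```

```text
the job is handed in; nothing more can be done
None
```

The job is handed in at about 17.6 s: the latch is fully closed in its keeper, and the gripper is still holding the rightmost housing on the pin, pressed flush with about 25 N.

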